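# Clip the mixer rotor onto its spindle

## Robot

A 6-joint arm with a two-finger parallel gripper is mounted at the origin on the work surface. World frame = base frame: x ahead of the robot, y to its left, z up, the work surface at z = 0. Lengths are in m, angles in degrees, forces in N, time in s.
With the tool pointing down it reaches from about 0.3 to 0.75 m from the base axis. Payload 8.5 kg.
Tool frame: the origin (TCP) lies on the centre line of the jaws, within the pads' length; the fingertips stand 17 mm ahead of it and the grasp point (between the pads) lies 2 mm behind it (env.tcp_to_tips is the distance from the TCP to the fingertips, in m); z points along the fingers, y is the line along which they close (so a half turn about z gives the same grasp; the last joint's range is limited). The gripper opens to 85 mm and grips with 20 to 120 N. Pads are 22 mm wide; open, the fingers measure 114 mm over their backs; the gripper's body (76 mm by 85 mm) begins 54 mm behind the grasp point. The pads swing forward as they close: fully open they stand 13 mm farther back than shut.
Start: joints at [-79.773, 21.807, 74.336, -0, 83.858, -12.336], TCP at [0.211, -0.508, 0.248] pointing down, gripper open.
Joint ranges: [-178.18, 178.18], [-50.72, 133.34], [12.68, 142.11], [-81.47, 261.47], [9.98, 163.14], [-165.26, 165.26]. Speed limits (degrees/s): [136.94, 136.94, 180, 180, 180, 180].

## Interface

Orientations are given as a 3x3 rotation matrix whose columns are the frame's x, y, z axes.
In Python, from rig import env gives the robot as it stands. The module is installed in compiled form; this text tells all that it offers.
- The arm moves only by the shell command python3 -m pendant 'ROWS' [FORCE]. ROWS is JSON, a list of rows, each a list of 7 numbers: the opening, from 0 (shut) to 1 (fully open), then the shift along the tool's x, y, z in m, then the turn, a rotation vector about the tool's x, y, z in rad. A call has 1 to 5 rows; each row is the pose to reach, as a shift and turn from the pose commanded when the call began, along the tool's axes at that moment; what a row does not reach only later rows make up. A row lasts 1/8 s, in which the tool goes at most 62.5 mm and 10.7 degrees, less where a joint would pass 70% of its speed; a pose out of reach is approached as far as the arm can. A call with a gripper value outside its range is refused whole. The fingers move at their own pace and stop on an object; FORCE is the grip in N (left out, the last holds). Time passes only in rows, so rows that repeat a pose let the fingers close. It gives the time, the measured TCP pose, the force, the opening and the grip force at its end, in the units of the state.
- env.observe(): the state, without advancing time (a new reading comes with each control period).
- env.get_image(name): name is "scene" or "top" or "wrist"; returns a dict with "image" (480x640x3 uint8, blue, green, red), "fx", "fy", "cx", "cy" (pixels), "pose" (4x4, takes a point from camera to world coordinates). Camera axes: x right, y up, looking along -z (the intrinsics and any distortion apply to the point x, -y, -z); pixel columns grow to the right and rows downward; lengths in m; the calibration is good to about 2 mm. A picture is of the moment at which its call begins. There is no depth.
- env.close_job(): hands the job in; it is judged then, once.
Trained networks look in the newest picture that a camera, given by its name, has taken for a name from the list of things; names that differ only in an ending like _2 or _b are one class to them, and where a whole thing is asked for, a point or a joint stands for the part that bears it (a point fixed in the world has none). Each returns a list of dicts, best first, with "conf" (0 to 1); they miss things now and then, are a little off and sometimes report something else, mostly with a low value. They report only what shows in the picture. A call takes as long as a camera call. They do not tell look-alikes from the thing itself.
- env.find_in(camera, thing): "bbox" ([centre column, centre row, width, height] in pixels, round what is visible of it).
- env.trace(camera, thing): "mask" (480x640 bool, what is visible of it) and "bbox" ([centre column, centre row, width, height] in pixels, round what is visible of it).
- env.tip_of(camera, thing): "centre" ([column, row] in pixels: a listed point, or the origin of a listed thing).
The state is a dict: "time_s": time; "q": joint angles; "qvel": joint speeds; "joint_efforts": joint torques, N m; "position": TCP position; "tool_rot": TCP orientation; "ft_force": force on the tool from outside, world axes, zero at the start; "wrist_torque": the same for the moment, N m; "grip_width": finger opening in m; "gripper_force": force on a finger pad.
Only numpy, scipy, OpenCV 4.12 (cv2) and the standard library are available. Lean on these libraries where they do the work, as an engineer would, in place of code of your own. Each camera call takes 0.05 s, during which the arm holds its last target. There are 200 camera calls.

## Task

One of the two small mixers on the bench has lost the spring clip that keeps its rotor disc on the spindle. Pick up the small spring clip by its upright tab (not the large one, which fits another machine) and push it sideways into the groove under that spindle's head until it snaps fully home around the spindle, then let go. The spindle stands on a soft rubber mount and gives way a little, so press gently, feeling for the snap, and leave all the other things on the bench where they are.

Things in the scene. Friction and masses are not known exactly. Their poses are not given: they have to be found in the camera images.
- clip: The small dark steel spring clip to fit, loose, flat on the light grey mat, tab upright; about 47 g. Plate 5 mm thick, 32 mm wide. Origin on the plate's underside at the centre of the open eye; x points out through the mouth, z up. The plate reaches 17 mm ahead (mouth tips) and 43 mm behind. When seated, the spindle's axis passes through this origin, against the solid back of the eye.
- clip_throat (a point): Mid-throat of the small clip, 6 mm ahead of its origin, half-way up the plate; axes as the clip's. The mouth is 24 mm wide at the tips and narrows to an 8 mm throat here between two sprung jaws. Forcing the throat over the 12 mm groove takes about 5 to 9 N; then it snaps past (the push drops sharply), and it takes about as much to pull it off again.
- clip_tab (a point): Point to grip on the small clip's upright tab, on the tab's middle line, 38 mm behind the clip's origin (clip -x) and 36 mm above the plate's underside. The tab is 10 mm thick along the clip's x, 20 mm wide along its y; its top is 14 mm above this point. Axes as the clip's.
- spindle: Spindle and rotor disc of the mixer that lacks its clip. Origin on the axis, on the upper face of the 140 mm disc, 70 mm above the bench; z up. The rotor stands on rubber: it yields sideways by 1.7 mm per newton and springs back, stops at 22 mm; it is rigid downwards. Contact forces between clip and spindle or disc adding up to over 25 N do damage; 12 N sideways is safe.
- groove (a point): Middle of the spindle's groove, on the axis, 3.5 mm above the disc face. The groove is 12 mm in diameter and 7 mm high, its floor is the disc face; over it is the spindle's head, 20 mm in diameter, 6 mm high, top 13 mm above the disc. The clip's plate enters from any side, lying on the disc (2 mm spare under the head).
- unit_open: Housing of that mixer, fixed: cream box 150 x 150 x 48 mm on the bench, origin at the centre of its underside, under the spindle at rest.
- unit_done: The other mixer, fixed and the same, whose clip is already fitted (its tab stands up beside the head). Nothing to do there. Origin at the centre of its underside.
- clip_large: Large clip of the same shape with a much wider eye (over 20 mm), loose on the mat: leave it. Origin under the centre of its eye, its tab 38 mm behind.
- washer: Loose steel washer, 28 mm across, 4 mm thick, on the mat: leave it.
- screwdriver: Loose screwdriver lying on the bench, 170 mm long: leave it.
- wash_bottle: Loose white bottle, 60 mm across, 130 mm tall: leave it.
- jar: Loose clear jar, 56 mm across, 70 mm tall: leave it.
- tube_rack: Loose blue tube rack, 80 x 160 x 35 mm: leave it.
- tip_box: Loose open red box, 90 x 120 x 50 mm: leave it.
- dish: Loose clear flat dish, 90 mm across, 14 mm high: leave it.
Not all that is in view belongs to the job. What is shaped like the clip but green is not meant.

How it is judged:
By the outcome, as a careful person would: the job done as asked, in the order asked, and still so for the second after the job is handed in, with the robot touching nothing.
It also fails if it takes over 48 s, if anything falls off the work surface, if the arm or the gripper's body presses on something with over 40 N, if the wrist force passes 120 N, or if a joint passes its speed limit or range.

## Working session

There is one attempt and no reset: what is moved stays moved. The work goes in short steps, Python scripts to look and compute and a shell command to move; the robot and the scene stay as the last step left them, time stands still between calls to the robot, and variables do not carry over. Pictures are saved under pics/ and viewed, at most 10 in all, crops included, and the job is handed in when it is done.

```bash
mkdir -p pics
cat > h.py <<'E'
import numpy as np, cv2
from rig import env
def px2w(im,u,v,z):
    T=np.array(im["pose"]); d=np.array([(u-im["cx"])/im["fx"],-(v-im["cy"])/im["fy"],-1.0])
    D=T[:3,:3]@d; o=T[:3,3]; return o+D*(z-o[2])/D[2]
def w2px(im,p):
    T=np.array(im["pose"]); c=T[:3,:3].T@(np.array(p)-T[:3,3]); return np.array([im["cx"]+im["fx"]*c[0]/-c[2], im["cy"]-im["fy"]*c[1]/-c[2]])
E
python3 - <<'E'
from h import *
ims={n:env.get_image(n) for n in("scene","top")}
cv2.imwrite("pics/both.png",np.vstack([cv2.resize(ims[n]["image"],(400,300)) for n in ims])) 
cv2.imwrite("pics/top.png",ims["top"]["image"]);cv2.imwrite("pics/scene.png",ims["scene"]["image"])
print([k for k in ims["top"]], np.round(ims["top"]["pose"],3).tolist(), np.round(ims["scene"]["pose"],3).tolist())
for c in ims:
  for t,z in(("clip",0),("clip_tab",.038),("clip_throat",.004),("spindle",.07),("groove",.0735),("unit_open",0),("clip_large",0)):
    for r in env.tip_of(c,t)[:4]: print(c,t,round(r["conf"],2),np.round(r["centre"]),np.round(px2w(ims[c],*r["centre"],z),3))
E
```

```text
['image', 'fx', 'fy', 'cx', 'cy', 'pose'] [[0.021, 0.984, -0.179, 0.351], [-1.0, 0.022, 0.004, 0.011], [0.008, 0.179, 0.984, 1.197], [0.0, 0.0, 0.0, 1.0]] [[0.851, -0.4, 0.34, 0.96], [0.525, 0.639, -0.563, -0.65], [0.008, 0.657, 0.753, 0.978], [0.0, 0.0, 0.0, 1.0]]
scene clip 0.75 [274. 280.] [ 0.486 -0.059  0.   ]
scene clip 0.71 [345. 330.] [ 0.678 -0.088  0.   ]
scene clip_tab 0.74 [324. 324.] [ 0.647 -0.12   0.038]
scene clip_tab 0.69 [257. 259.] [ 0.443 -0.056  0.038]
scene clip_throat 0.82 [345. 330.] [ 0.678 -0.09   0.004]
scene clip_throat 0.7 [277. 282.] [ 0.497 -0.062  0.004]
scene spindle 0.62 [210. 366.] [ 0.533 -0.318  0.07 ]
scene groove 0.88 [211. 367.] [ 0.538 -0.32   0.074]
scene groove 0.24 [302. 145.] [0.344 0.273 0.074]
scene unit_open 0.62 [217. 384.] [ 0.535 -0.315  0.   ]
scene clip_large 0.55 [321. 252.] [0.529 0.06  0.   ]
top clip 0.75 [371. 201.] [ 0.68  -0.091 -0.   ]
top clip 0.54 [357. 288.] [ 0.475 -0.06   0.   ]
top clip_tab 0.58 [355. 298.] [ 0.448 -0.053  0.038]
top clip_tab 0.49 [385. 210.] [ 0.648 -0.119  0.038]
top clip_throat 0.75 [367. 202.] [ 0.676 -0.081  0.004]
top clip_throat 0.46 [360. 282.] [ 0.489 -0.065  0.004]
top spindle 0.67 [480. 258.] [ 0.538 -0.322  0.07 ]
top groove 0.73 [480. 259.] [ 0.535 -0.318  0.073]
top unit_open 0.81 [475. 262.] [ 0.539 -0.328  0.   ]
top clip_large 0.56 [304. 264.] [0.528 0.061 0.   ]
```

View pics/top.png

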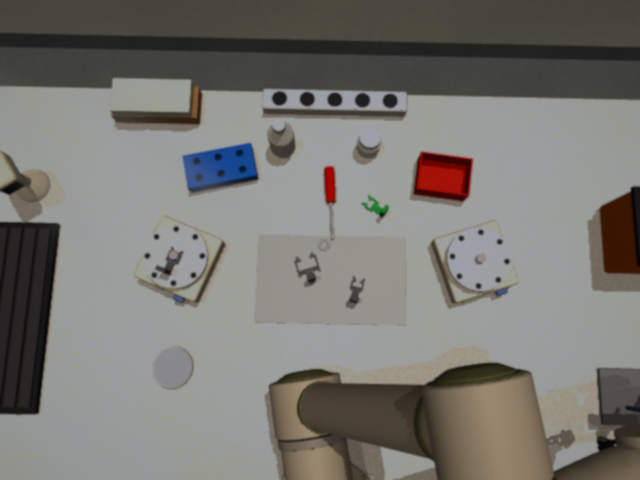

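View pics/scene.png

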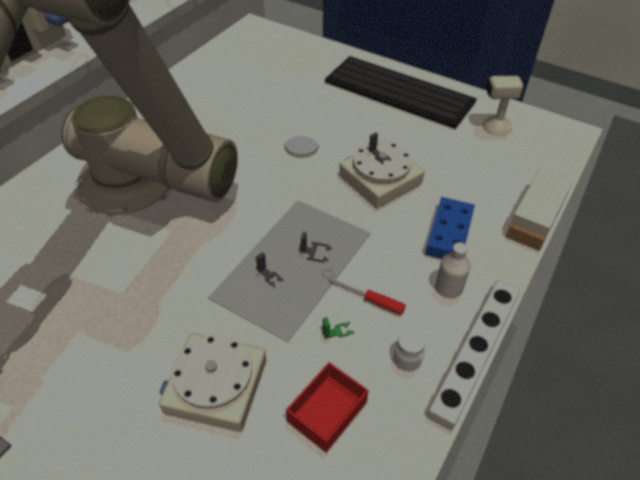

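Run:
```python
from h import *
im=cv2.imread("pics/top.png"); cv2.imwrite("pics/crop.png",cv2.resize(im[185:335,250:410],None,fx=4,fy=4,interpolation=cv2.INTER_CUBIC)[:600])
s=env.observe(); print(s["time_s"],np.round(s["position"],4),np.round(s["tool_rot"],3).tolist(),s["grip_width"])
R=np.array(s["tool_rot"]); print(np.round(R.T@(np.array([.44,-.055,.2])-s["position"]),3))
w=env.get_image("wrist"); print(np.round(R.T@(np.array(w["pose"])[:3,3]-s["position"]),3), np.round(R.T@np.array(w["pose"])[:3,:3],2).tolist(), w["fx"])
```

```text
0.8 [ 0.211  -0.5079  0.2483] [[0.923, 0.384, -0.0], [0.384, -0.923, 0.0], [-0.0, -0.0, -1.0]] 0.0855547059910569
[ 0.385 -0.33   0.048]
[ 0.081 -0.001 -0.125] [[0.0, 0.95, 0.31], [1.0, -0.0, 0.0], [0.0, 0.31, -0.95]] 396.37350978756876
```

View pics/crop.png

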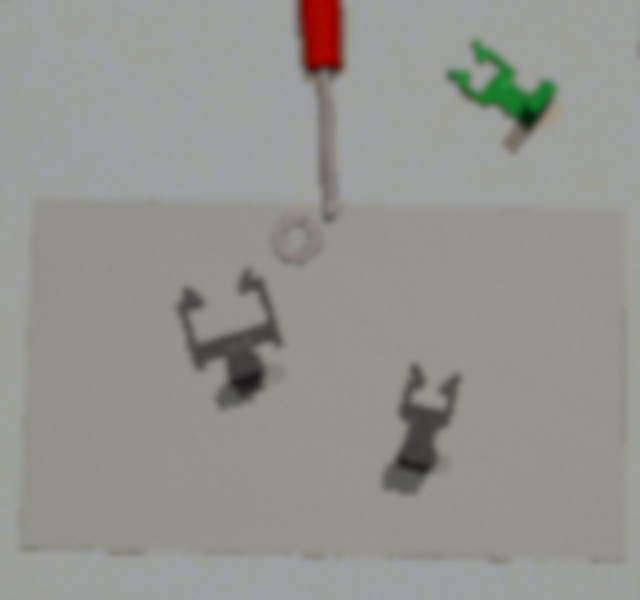

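The candidates in the top picture are the dark narrow-eyed clip at (356,292), the dark wide-eyed one at (309,271) and the green one at (376,207). The first fits the description: it is small, dark and on the mat, and its eye is narrow. Moving above it now.

```bash
python3 -m pendant '[[0.5,0.048,-0.041,0.006,0,0,-0.12],[0.5,0.096,-0.082,0.012,0,0,-0.24],[0.5,0.144,-0.123,0.018,0,0,-0.36],[0.5,0.192,-0.165,0.024,0,0,-0.48],[0.5,0.235,-0.202,0.03,0,0,-0.6]]'
python3 - <<'E'
from h import *
s=env.observe(); R=np.array(s["tool_rot"]); print(np.round(s["position"],3),np.round(R[:,:2],3).tolist(),np.round(R.T@(np.array([.44,-.055,.2])-s["position"]),3))
E
```

```text
time_s: 1.48
position: [0.3511, -0.2294, 0.2184]
tool_rot: [[0.543, 0.84, 0.001], [0.84, -0.543, -0.001], [-0.0, 0.001, -1.0]]
ft_force: [1.5, -0.5, 0.4]
grip_width: 0.0421
gripper_force: 0.0
[ 0.351 -0.229  0.218] [[0.543, 0.84], [0.84, -0.543], [-0.0, 0.001]] [ 0.195 -0.02   0.018]
```

```bash
python3 -m pendant '[[0.5,0.05,-0.005,0.005,0,0,-0.1],[0.5,0.1,-0.01,0.01,0,0,-0.2],[0.5,0.15,-0.015,0.015,0,0,-0.3],[0.5,0.195,-0.02,0.018,0,0,-0.36],[0.5,0.195,-0.02,0.018,0,0,-0.36]]'
cat > look.py <<'E'
import sys
from h import *
name=sys.argv[1]
w=env.get_image("wrist"); cv2.imwrite(f"pics/{name}.png",w["image"])
for a in sys.argv[2:]:
    t,z=a.split(":")
    for r in env.tip_of("wrist",t)[:3]: print(t,round(r["conf"],2),np.round(r["centre"],1),np.round(px2w(w,*r["centre"],float(z)),4))
s=env.observe(); R=np.array(s["tool_rot"]); print(s["time_s"],np.round(s["position"],4),np.round(R[:,:2],3).tolist(),np.round(s["ft_force"],1))
E
python3 look.py w1 clip:0.002 clip_tab:0.038 clip_throat:0.0045
```

```text
time_s: 2.1
position: [0.4407, -0.0546, 0.2002]
tool_rot: [[0.211, 0.978, -0.0], [0.978, -0.211, 0.0], [0.0, -0.0, -1.0]]
ft_force: [0.6, -0.3, 0.6]
grip_width: 0.0425
gripper_force: 0.0
clip 0.85 [375.  204.2] [ 0.4846 -0.0571  0.002 ]
clip 0.82 [602.5 192.1] [ 0.6698 -0.0863  0.002 ]
clip_tab 0.92 [601.4 244.5] [ 0.6456 -0.1153  0.038 ]
clip_tab 0.79 [330.1 216.3] [ 0.4472 -0.0501  0.038 ]
clip_throat 0.62 [381.9 210. ] [ 0.4892 -0.0625  0.0045]
2.3 [ 0.44   -0.0576  0.2004] [[0.217, 0.976], [0.976, -0.217], [-0.0, 0.0]] [0.3 0.3 0.4]
```

View pics/w1.png

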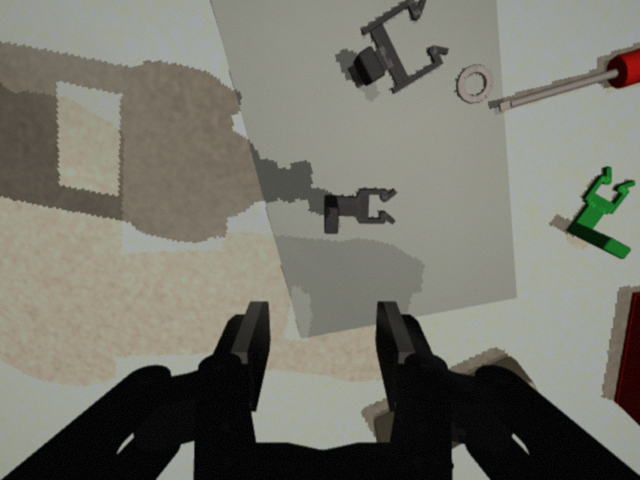

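```bash
python3 -m pendant '[[0.5,0.009,0.0054,0.03,0,0,0],[0.5,0.009,0.0054,0.075,0,0,0],[0.5,0.009,0.0054,0.12,0,0,0],[0.5,0.009,0.0054,0.15,0,0,0],[0.5,0.009,0.0054,0.15,0,0,0]]'
python3 look.py w2 clip:0.002 clip_tab:0.038 clip_throat:0.0045
```

```text
time_s: 2.92
position: [0.4464, -0.0499, 0.0492]
tool_rot: [[0.217, 0.976, -0.004], [0.976, -0.217, 0.001], [0.001, -0.004, -1.0]]
ft_force: [0.3, 0.1, -0.2]
grip_width: 0.0428
gripper_force: 0.0
clip 0.83 [403.7 287.1] [ 0.484  -0.0569  0.002 ]
clip_tab 0.73 [329.1 325.7] [ 0.449 -0.049  0.038]
clip_throat 0.73 [419.9 293.2] [ 0.4907 -0.0604  0.0045]
3.125 [ 0.448  -0.0498  0.0516] [[0.216, 0.976], [0.976, -0.216], [-0.0, 0.003]] [-0.2 -0.4  0.6]
```

View pics/w2.png

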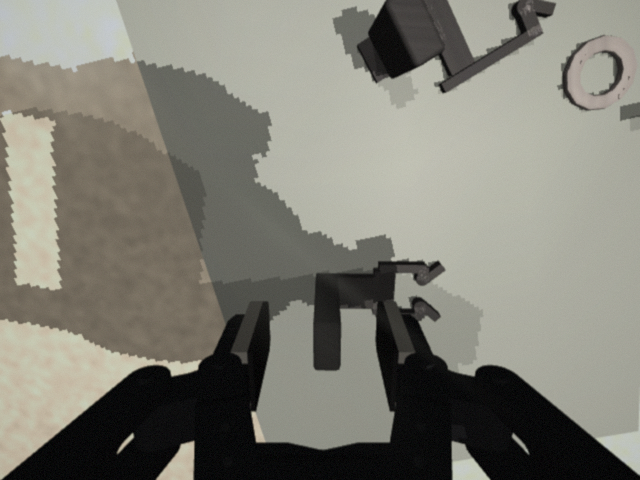

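The tab stands at (327,320), between the fingers, and is square to them. I'll lower and close.

```bash
python3 -m pendant '[[0.5,0,0,0.014,0,0,0],[0.5,0,0,0.014,0,0,0],[0.0,0,0,0.014,0,0,0],[0.0,0,0,0.014,0,0,0],[0.0,0,0,0.014,0,0,0]]' 60; python3 -m pendant '[[0,0,0,0,0,0,0],[0,0,0,-0.03,0,0,0],[0,0,0,-0.08,0,0,0],[0,0,0,-0.13,0,0,0],[0,0,0,-0.13,0,0,0]]'
python3 look.py w3 clip:0.13 clip_tab:0.166 clip_throat:0.1325
```

```text
time_s: 3.75
position: [0.4476, -0.0493, 0.0371]
tool_rot: [[0.215, 0.977, 0.001], [0.977, -0.215, -0.0], [-0.0, 0.001, -1.0]]
ft_force: [-1.2, 1.0, 5.6]
grip_width: 0.0093
gripper_force: 58.5
time_s: 4.38
position: [0.4486, -0.0496, 0.1696]
tool_rot: [[0.215, 0.977, 0.007], [0.977, -0.215, -0.003], [-0.001, 0.008, -1.0]]
ft_force: [-0.7, -0.1, -1.6]
grip_width: 0.0091
gripper_force: 58.6
clip 0.88 [619.7 203.3] [ 0.5819 -0.0343  0.13  ]
clip 0.73 [406.2 303. ] [ 0.4858 -0.0614  0.13  ]
clip_tab 0.73 [322.8 347.2] [ 0.4479 -0.0528  0.166 ]
clip_tab 0.56 [617.  265.8] [ 0.5558 -0.0431  0.166 ]
clip_throat 0.82 [423.7 306.3] [ 0.493  -0.0634  0.1325]
clip_throat 0.64 [624.4 198. ] [ 0.582  -0.0315  0.1325]
4.575 [ 0.4467 -0.049   0.1653] [[0.215, 0.977], [0.977, -0.215], [0.0, -0.002]] [ 1.4 -0.  -1.1]
```

View pics/w3.png

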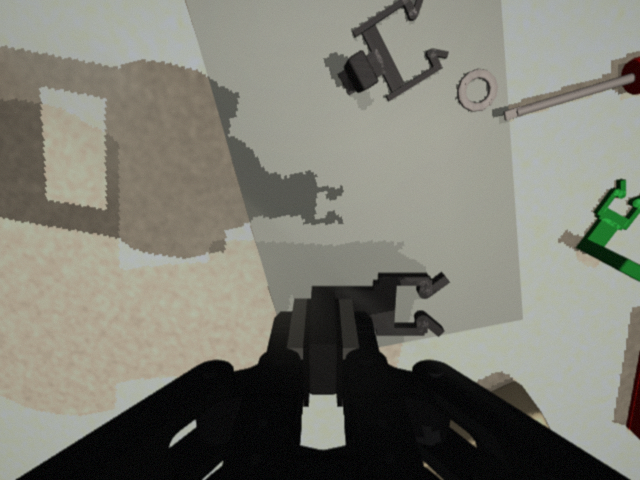

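The clip is held square: eye at (410,303), tab between the pads. Next I go above the open mixer, short of the spindle.

```bash
python3 -m pendant '[[0,-0.04,0.010,0,0,0,0],[0,-0.095,0.025,0,0,0,0],[0,-0.15,0.04,0,0,0,0],[0,-0.205,0.054,0,0,0,0],[0,-0.244,0.065,0,0,0,0]]'; python3 -m pendant '[[0,0,0,0,0,0,0],[0,0,0,0.012,0,0,0],[0,0,0,0.025,0,0,0],[0,0,0,0.025,0,0,0]]'
python3 look.py w4 groove:0.0735 spindle:0.07 clip:0.105 clip_throat:0.1075
```

```text
time_s: 5.2
position: [0.4577, -0.3036, 0.1646]
tool_rot: [[0.217, 0.976, -0.002], [0.976, -0.217, 0.002], [0.001, -0.002, -1.0]]
ft_force: [-0.4, 0.2, 0.7]
grip_width: 0.0092
gripper_force: 58.6
time_s: 5.7
position: [0.4579, -0.3002, 0.1399]
tool_rot: [[0.214, 0.977, -0.002], [0.977, -0.214, 0.002], [0.002, -0.003, -1.0]]
ft_force: [0.3, 0.2, -0.0]
grip_width: 0.0094
gripper_force: 58.6
groove 0.81 [474.1 275.4] [ 0.5349 -0.3177  0.0735]
spindle 0.58 [475.3 270.2] [ 0.5369 -0.3167  0.07  ]
clip 0.69 [406.9 298.1] [ 0.4948 -0.3065  0.105 ]
clip_throat 0.7 [423.9 305.6] [ 0.5013 -0.3104  0.1075]
5.95 [ 0.4585 -0.3014  0.1417] [[0.215, 0.977], [0.977, -0.215], [-0.0, 0.001]] [ 0.4 -0.  -0.6]
```

View pics/w4.png

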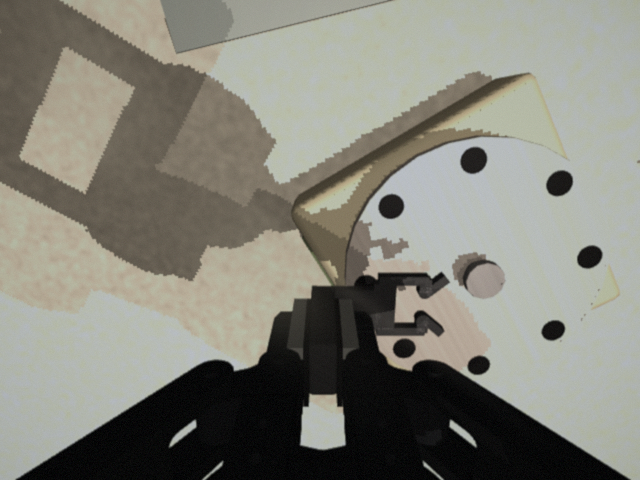

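```bash
python3 -m pendant '[[0,0,0,0.015,0,0,0],[0,0,0,0.03,0,0,0],[0,0,0,0.0325,0,0,0],[0,0,0,0.0325,0,0,0],[0,0,0,0.0325,0,0,0]]'; python3 -m pendant '[[0,0,0,0.001,0,0,0],[0,0,0,0.001,0,0,0],[0,0,0,0.001,0,0,0]]';python3 -m pendant '[[0,0,0,0.001,0,0,0],[0,0,0,0.001,0,0,0],[0,0,0,0.001,0,0,0]]'
```

```text
time_s: 6.58
position: [0.4585, -0.3017, 0.1092]
tool_rot: [[0.215, 0.977, 0.001], [0.977, -0.215, -0.001], [-0.0, 0.001, -1.0]]
ft_force: [-0.2, 0.7, -0.3]
grip_width: 0.009
gripper_force: 58.6
time_s: 6.95
position: [0.4583, -0.3015, 0.1079]
tool_rot: [[0.215, 0.977, 0.0], [0.977, -0.215, -0.0], [-0.0, 0.0, -1.0]]
ft_force: [0.7, 0.8, -0.3]
grip_width: 0.0092
gripper_force: 58.6
time_s: 7.32
position: [0.4583, -0.3015, 0.1068]
tool_rot: [[0.215, 0.977, -0.0], [0.977, -0.215, 0.0], [0.0, -0.0, -1.0]]
ft_force: [1.1, -0.2, -1.0]
grip_width: 0.0092
gripper_force: 58.6
```

```bash
for i in 1; do python3 -m pendant '[[0,0,0,0.0007,0,0,0],[0,0,0,0.0007,0,0,0],[0,0,0,0.0007,0,0,0]]'; done | grep -E 'pos|ft_'; python3 -m pendant '[[0,0,0,0.0007,0,0,0],[0,0,0,0.0007,0,0,0],[0,0,0,0.0007,0,0,0]]' | grep -E 'pos|ft_'
```

```text
position: [0.4583, -0.3015, 0.1061]
ft_force: [0.4, -0.1, 0.1]
position: [0.4583, -0.3015, 0.1054]
ft_force: [0.3, -0.0, -1.4]
```

```bash
python3 -m pendant '[[0,0,0,0.0006,0,0,0],[0,0,0,0.0006,0,0,0],[0,0,0,0.0006,0,0,0]]' | grep -E 'pos|ft_|torq'; python3 -c "
from h import *
print(np.round(env.observe()['wrist_torque'],2))"
```

```text
position: [0.4583, -0.3015, 0.1049]
ft_force: [-0.0, 0.3, 0.0]
[ 0.   -0.06 -0.02]
```

```bash
python3 -m pendant '[[0,0,0,0.0006,0,0,0],[0,0,0,0.0006,0,0,0],[0,0,0,0.0006,0,0,0]]' | grep -E 'pos|ft_|torq'; python3 -c "
from h import *
print(np.round(env.observe()['wrist_torque'],2))"
```

```text
position: [0.4585, -0.3017, 0.1045]
ft_force: [-0.2, 0.4, 4.7]
[ 0.06 -0.2   0.04]
```

```bash
python3 -m pendant '[[0,0,0,-0.0011,0,0,0],[0,0,0,-0.0011,0,0,0],[0,0,0.01,-0.0011,0,0,0],[0,0,0.022,-0.0011,0,0,0],[0,0,0.022,-0.0011,0,0,0]]' | grep -E 'pos|ft_|torq'; python3 look.py w5 groove:0.0735 clip:0.071 clip_throat:0.0735
```

```text
position: [0.4807, -0.3064, 0.105]
ft_force: [-0.2, -0.4, -0.2]
groove 0.66 [456.3 304.9] [ 0.538  -0.319   0.0735]
clip 0.55 [405.4 300.7] [ 0.5167 -0.3136  0.071 ]
clip 0.32 [327.  346.4] [ 0.4777 -0.3291  0.071 ]
clip_throat 0.94 [421.8 305.6] [ 0.5231 -0.3161  0.0735]
9.65 [ 0.4796 -0.3061  0.1052] [[0.215, 0.977], [0.977, -0.215], [0.0, -0.0]] [-0.3  1.   0.8]
```

View pics/w5.png

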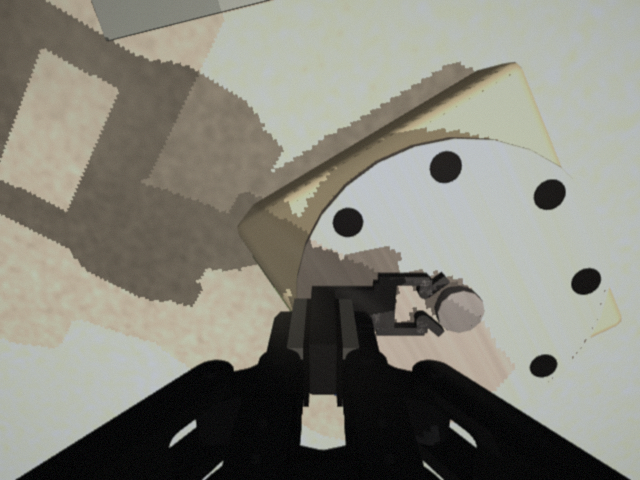

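Clip mouth (432,304) faces the groove (456,305), centred. Now the gentle push.

```bash
python3 -m pendant '[[0,0,0.003,-0.0004,0,0,0],[0,0,0.006,-0.0004,0,0,0],[0,0,0.006,-0.0004,0,0,0]]' | grep -E 'pos|ft_|torq'; python3 -m pendant '[[0,0,0.002,0,0,0,0],[0,0,0.004,0,0,0,0],[0,0,0.004,0,0,0,0]]' | grep -E 'pos|ft_|torq'
```

```text
position: [0.4858, -0.3076, 0.1057]
ft_force: [-0.1, 0.2, -0.3]
position: [0.4896, -0.3082, 0.1056]
ft_force: [-1.0, 1.2, -0.4]
```

```bash
python3 -m pendant '[[0,0,0.002,0,0,0,0],[0,0,0.003,0,0,0,0],[0,0,0.003,0,0,0,0]]' | grep -E 'pos|ft_|torq'
```

```text
position: [0.4924, -0.3089, 0.1056]
ft_force: [-2.0, 0.7, -0.8]
```

```bash
python3 -m pendant '[[0,0,0.002,0,0,0,0],[0,0,0.003,0,0,0,0],[0,0,0.003,0,0,0,0]]' | grep -E 'pos|ft_|torq'
```

```text
position: [0.4953, -0.3096, 0.1056]
ft_force: [-3.6, 1.1, -0.2]
```

```bash
python3 -m pendant '[[0,0,0.002,0,0,0,0],[0,0,0.003,0,0,0,0],[0,0,0.003,0,0,0,0]]' | grep -E 'pos|ft_|torq'
```

```text
position: [0.4981, -0.3102, 0.1056]
ft_force: [-4.5, 1.4, -0.5]
```

```bash
python3 -m pendant '[[0,0,0.001,0,0,0,0],[0,0,0.002,0,0,0,0],[0,0,0.002,0,0,0,0]]' | grep -E 'pos|ft_|torq'
```

```text
position: [0.4999, -0.3105, 0.1055]
ft_force: [-6.0, 1.7, -0.1]
```

```bash
python3 -m pendant '[[0,0,0.001,0,0,0,0],[0,0,0.002,0,0,0,0],[0,0,0.002,0,0,0,0]]' | grep -E 'pos|ft_|torq'
```

```text
position: [0.5017, -0.311, 0.1055]
ft_force: [-6.7, 1.8, -0.4]
```

```bash
python3 -m pendant '[[0,0,0.001,0,0,0,0],[0,0,0.002,0,0,0,0],[0,0,0.002,0,0,0,0]]' | grep -E 'pos|ft_|torq'
```

```text
position: [0.5045, -0.3118, 0.1058]
ft_force: [-2.4, 1.3, 0.3]
```

Snap felt: the push dropped from 6.9 N to 2.7 N. I'll press a little more to make sure it is home, then relax.

```bash
python3 -m pendant '[[0,0,0.0015,0,0,0,0],[0,0,0.003,0,0,0,0],[0,0,0.003,0,0,0,0]]' | grep -E 'pos|ft_|torq'; python3 -m pendant '[[0,0,-0.002,0,0,0,0],[0,0,-0.005,0,0,0,0],[0,0,-0.0075,0,0,0,0],[0,0,-0.0075,0,0,0,0]]' | grep -E 'pos|ft_|torq'; python3 look.py w6 groove:0.0735 clip:0.071
```

```text
position: [0.5072, -0.3123, 0.1058]
ft_force: [-3.4, 2.1, 0.6]
position: [0.4999, -0.3108, 0.1059]
ft_force: [0.0, 0.0, -0.4]
groove 0.56 [408.9 304.7] [ 0.537  -0.3194  0.0735]
13.675 [ 0.5    -0.3108  0.1058] [[0.215, 0.977], [0.977, -0.215], [-0.0, 0.001]] [ 0.6 -0.3 -0.4]
```

View pics/w6.png

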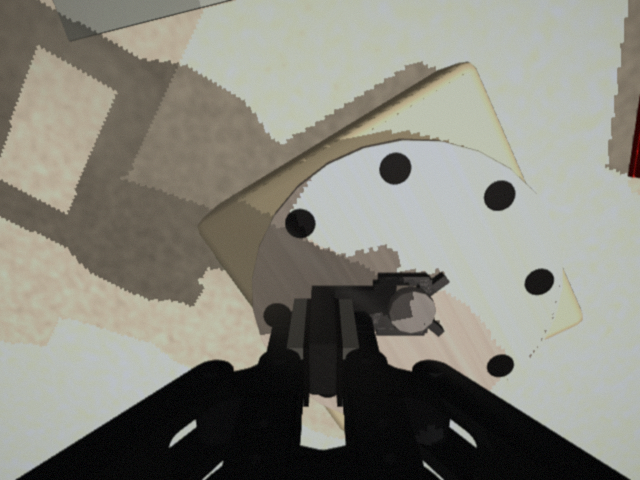

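The force is now zero, and the head (412,310) sits over the eye between the jaws. I'll lower the last millimetre, let go slightly and withdraw upward.

```bash
python3 -m pendant '[[0,0,0,0.0007,0,0,0],[0,0,0,0.0007,0,0,0],[0.25,0,0,0.0007,0,0,0],[0.25,0,0,0.0007,0,0,0],[0.25,0,0,0.0007,0,0,0]]' ; python3 -m pendant '[[0.25,0,0,-0.01,0,0,0],[0.25,0,0,-0.03,0,0,0],[0.25,0,0,-0.07,0,0,0],[0.25,0,0,-0.12,0,0,0],[0.25,0,0,-0.12,0,0,0]]'|grep -E 'pos|ft_'; python3 look.py w7 groove:0.0735 clip:0.07 clip_tab:0.106 clip_throat:0.0725
```

```text
time_s: 14.3
position: [0.4997, -0.3107, 0.105]
tool_rot: [[0.215, 0.977, -0.0], [0.977, -0.215, 0.0], [0.0, -0.0, -1.0]]
ft_force: [-0.2, -0.2, 0.5]
grip_width: 0.0216
gripper_force: 0.0
position: [0.5008, -0.3114, 0.2297]
ft_force: [1.1, 0.5, -1.1]
groove 0.9 [371.4 221.7] [ 0.5374 -0.317   0.0735]
clip 0.55 [369.9 223.5] [ 0.5363 -0.3192  0.07  ]
clip_tab 0.91 [323.8 236.6] [ 0.5026 -0.3103  0.106 ]
clip_throat 0.81 [382.8 224.6] [ 0.5453 -0.3213  0.0725]
15.175 [ 0.4995 -0.3104  0.2239] [[0.215, 0.977], [0.977, -0.215], [0.001, -0.002]] [-0.3  0.5 -0.2]
```

View pics/w7.png

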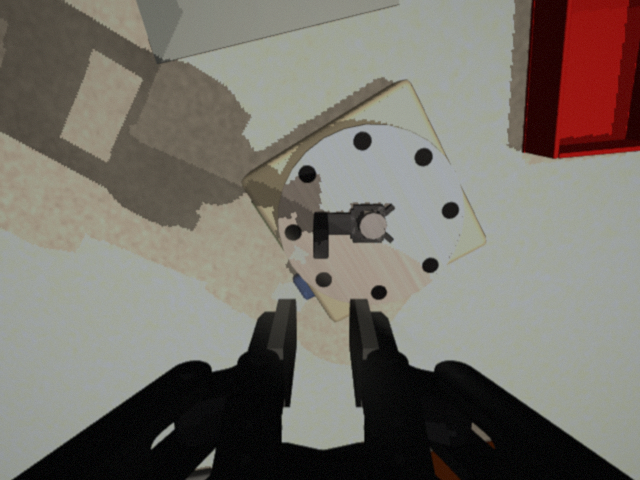

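The clip stays on the spindle: head at (372,224), groove and clip origin within 2 mm of each other, tab upright at (321,236). The gripper is clear, so I'm handing in.

```bash
python3 -c "
from rig import env
print(env.close_job())"
```

```text
the job is handed in; nothing more can be done
None
```

The small clip is snapped onto the open mixer's spindle, released and still in place in the last picture; the job was handed in at about 15 s with nothing else touched.

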